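# Load the dishes into the warming station

## Robot

A 6-joint arm with a two-finger parallel gripper is mounted at the origin on the work surface. World frame = base frame: x ahead of the robot, y to its left, z up, the work surface at z = 0. Lengths are in m, angles in rad, forces in N, time in s.
With the tool pointing down it reaches from about 0.4 to 0.925 m from the base axis. Payload 3.4 kg.
Tool frame: the origin (TCP) lies where the fingers leave the gripper's body, on its centre line; the fingertips stand 73 mm ahead of it and the grasp point (between the pads) lies 54 mm ahead of it (robot.hold_point_z is the distance from the TCP to the grasp point, in m); z points along the fingers, x is the direction in which the jaws open and shut, and the axes are right-handed (so a half turn about z gives the same grasp; the last joint's range is limited). The gripper opens to 85 mm and grips with 20 to 120 N. Pads are 22 mm wide; open, the fingers measure 114 mm over their backs; the gripper's body (76 mm by 85 mm) begins 54 mm behind the grasp point. The pads swing forward as they close: fully open they stand 13 mm farther back than shut.
Start: joints at [1.214, 0.307, 1.506, -0, 1.328, -0.073], TCP at [0.161, 0.552, 0.304] pointing down, gripper open.
Joint ranges: [-3.12, 3.12], [-1.05, 2.28], [0.14, 2.33], [-1.42, 4.57], [0.1, 2.73], [-2.68, 2.68]. Speed limits (rad/s): [2.57, 2.57, 3.14, 3.14, 3.14, 3.14].

## Interface

Orientations are given as a rotation vector (axis times angle).
In Python, from cell import status, imaging, workorder, spotter, robot gives the robot as it stands.
- The arm moves only by the tool send_rows, never from a script. Its argument "commands" is one flat list of numbers, 7 for each row, row after row: the shift along the world's x, y, z in mm, then the turn, a rotation vector about the world's x, y, z in rad, then the finger opening in mm, from 0 to 85.4. A call has exactly 10 rows; each row shifts and turns the commanded pose from where the row before left it; what a row does not reach is not made up. A row lasts 1/10 s, in which the tool goes at most 50 mm and 8.59 degrees, less where a joint would pass 70% of its speed; a pose out of reach is approached as far as the arm can. A call with a gripper value outside its range is refused whole. The fingers move at their own pace and stop on an object; the grip force is fixed at half the most. Time passes only in rows, so rows that do not move let the fingers close, or fill a call up. It gives the time, the measured TCP pose, the force and the opening at its end, in the units of the state.
- status.read_state(): the state, without advancing time (a new reading comes with each control period).
- imaging.read_camera(name): name is "scene" or "top" or "wrist"; returns a dict with "pixels" (400x640x3 uint8, red, green, blue), "vertical_fov" (degrees; the focal length in pixels is half the picture's height over the tangent of half this angle, whatever the lens; pixels are square), "cx", "cy" (the principal point, pixels), "R" (3x3) and "t" (3): a world point X has camera coordinates R X + t. Camera axes: x right, y down, z forward; pixel columns grow to the right and rows downward; lengths in m; the calibration is good to about 2 mm. A picture is of the moment at which its call begins. There is no depth.
- workorder.hand_in(): hands the job in, once; it reports no verdict.
Trained networks look in the newest picture that a camera, given by its name, has taken for a name from the list of things; names that differ only in an ending like _2 or _b are one class to them, and where a whole thing is asked for, a point or a joint stands for the part that bears it (a point fixed in the world has none). Each returns a list of dicts, best first, with "score" (0 to 1); they miss things now and then, are a little off and sometimes report something else, mostly with a low value. They report only what shows in the picture. A call takes as long as a camera call. They do not tell look-alikes from the thing itself.
- spotter.recognise(camera, thing): "rect" ([left, top, right, bottom] in pixels, round what is visible of it).
The state is a dict: "clock": time; "qpos": joint angles; "qvel": joint speeds; "joint_efforts": joint torques, N m; "ee_pos": TCP position; "tool_rot": TCP orientation; "force": force on the tool from outside, world axes, zero at the start; "ft_torque": the same for the moment, N m; "width": finger opening in m.
Only numpy, scipy, OpenCV 4.12 (cv2) and the standard library are available. Lean on these libraries where they do the work, as an engineer would, in place of code of your own. Each camera call takes 0.05 s, during which the arm holds its last target. There are 200 camera calls.

## Task

Slide the three culture dishes that stand on the warming station's deck into its three empty wells, one dish to each well, so that each lies flat on the bottom of its well. Push them along the deck: do not lift them off it or tip them over. Leave the dish that already sits in a well where it is, and do not disturb the things beside the station.

Things in the scene. Friction and masses are not known exactly. Their poses are not given: they have to be found in the camera images.
- station: low warming station, fixed, 250 mm deep (x), 376 mm wide (y), top 30 mm above the bench; origin: centre of its underside, x away from its loading side. From x = -125 to +29 mm a flat smooth black loading deck without rims; then the row of nest blocks, at the same height without a step, well centres at x = +75, y = -138, -46, +46, +138 mm
- nest0_mouth (a point): square bare-aluminium nest block, 92 mm wide, its top level with the deck, with one round well 68 mm in diameter, 10 mm deep, flat floor, 1.5 mm chamfer. This point: centre of the well's mouth, at deck height, z up. Four identical blocks stand side by side along the station's far side, in any order; one of the four wells holds a dish from the start
- nest1_mouth (a point): square bare-aluminium nest block, 92 mm wide, its top level with the deck, with one round well 68 mm in diameter, 10 mm deep, flat floor, 1.5 mm chamfer. This point: centre of the well's mouth, at deck height, z up. Four identical blocks stand side by side along the station's far side, in any order; one of the four wells holds a dish from the start
- nest2_mouth (a point): square bare-aluminium nest block, 92 mm wide, its top level with the deck, with one round well 68 mm in diameter, 10 mm deep, flat floor, 1.5 mm chamfer. This point: centre of the well's mouth, at deck height, z up. Four identical blocks stand side by side along the station's far side, in any order; one of the four wells holds a dish from the start
- nest3_mouth (a point): square bare-aluminium nest block, 92 mm wide, its top level with the deck, with one round well 68 mm in diameter, 10 mm deep, flat floor, 1.5 mm chamfer. This point: centre of the well's mouth, at deck height, z up. Four identical blocks stand side by side along the station's far side, in any order; one of the four wells holds a dish from the start
- dish0: closed round culture dish, whitish plastic with a dull pink disc on top, 60 mm diameter, 18 mm tall, 25 to 50 g; origin at the centre of its underside, z up. One of four identical dishes: one sits in a well from the start (its top 8 mm above the deck), the other three stand on the loading deck
- dish1: closed round culture dish, whitish plastic with a dull pink disc on top, 60 mm diameter, 18 mm tall, 25 to 50 g; origin at the centre of its underside, z up. One of four identical dishes: one sits in a well from the start (its top 8 mm above the deck), the other three stand on the loading deck
- dish2: closed round culture dish, whitish plastic with a dull pink disc on top, 60 mm diameter, 18 mm tall, 25 to 50 g; origin at the centre of its underside, z up. One of four identical dishes: one sits in a well from the start (its top 8 mm above the deck), the other three stand on the loading deck
- dish3: closed round culture dish, whitish plastic with a dull pink disc on top, 60 mm diameter, 18 mm tall, 25 to 50 g; origin at the centre of its underside, z up. One of four identical dishes: one sits in a well from the start (its top 8 mm above the deck), the other three stand on the loading deck
- tipbox: closed grey and white box of pipette tips, 88 by 123 mm, 62 mm tall, loose on the bench to the left; origin at the centre of its underside. Leave it alone
- bottle: small closed bottle, 48 mm diameter, 95 mm tall, loose on the bench to the right; origin at the centre of its underside. Leave it alone
- padtray: empty shallow steel tray, 110 by 80 mm, 22 mm tall, loose on the bench to the right; origin at the centre of its underside. Leave it alone
There are look-alikes about, which are no part of the job. What is shaped like the dish3 but green is not meant.

How it is judged:
At the end, for the whole second after the job is handed in: Every one of the four wells holds exactly one dish: each dish's centre is within 6 mm of its well's centre, its underside at least 8 mm below the deck (the floor is 10 mm below), level within 0.06 rad and at rest (under 20 mm/s). The dish that was in a well at the start is still in that well (((horizontal distance between dish1 and nest1_mouth below 0.006 m and z of dish1 in the frame of nest1_mouth below -0.008 m and angle between dish1's own z axis and vertical below 0.06 rad and linear speed of dish1 below 0.02 m/s) or (horizontal distance between dish2 and nest1_mouth below 0.006 m and z of dish2 in the frame of nest1_mouth below -0.008 m and angle between dish2's own z axis and vertical below 0.06 rad and linear speed of dish2 below 0.02 m/s) or (horizontal distance between dish3 and nest1_mouth below 0.006 m and z of dish3 in the frame of nest1_mouth below -0.008 m and angle between dish3's own z axis and vertical below 0.06 rad and linear speed of dish3 below 0.02 m/s)) and ((horizontal distance between dish1 and nest2_mouth below 0.006 m and z of dish1 in the frame of nest2_mouth below -0.008 m and angle between dish1's own z axis and vertical below 0.06 rad and linear speed of dish1 below 0.02 m/s) or (horizontal distance between dish2 and nest2_mouth below 0.006 m and z of dish2 in the frame of nest2_mouth below -0.008 m and angle between dish2's own z axis and vertical below 0.06 rad and linear speed of dish2 below 0.02 m/s) or (horizontal distance between dish3 and nest2_mouth below 0.006 m and z of dish3 in the frame of nest2_mouth below -0.008 m and angle between dish3's own z axis and vertical below 0.06 rad and linear speed of dish3 below 0.02 m/s)) and ((horizontal distance between dish1 and nest3_mouth below 0.006 m and z of dish1 in the frame of nest3_mouth below -0.008 m and angle between dish1's own z axis and vertical below 0.06 rad and linear speed of dish1 below 0.02 m/s) or (horizontal distance between dish2 and nest3_mouth below 0.006 m and z of dish2 in the frame of nest3_mouth below -0.008 m and angle between dish2's own z axis and vertical below 0.06 rad and linear speed of dish2 below 0.02 m/s) or (horizontal distance between dish3 and nest3_mouth below 0.006 m and z of dish3 in the frame of nest3_mouth below -0.008 m and angle between dish3's own z axis and vertical below 0.06 rad and linear speed of dish3 below 0.02 m/s)) and horizontal distance between dish0 and nest0_mouth below 0.006 m and z of dish0 in the frame of nest0_mouth below -0.008 m and angle between dish0's own z axis and vertical below 0.06 rad and linear speed of dish0 below 0.02 m/s); the robot touches nothing.
It fails at once if a dish is lifted off the deck (its underside more than 15 mm above the deck) (z of any of dish0, dish1, dish2, dish3 in the frame of station above 0.045 m).
It fails at once if a dish is tipped by more than 0.6 rad (angle between any of dish0, dish1, dish2, dish3's own z axis and vertical above 0.6 rad).
It fails at once if the dish already in a well is moved by more than 12 mm (distance of dish0 from where it was at the start of the episode above 0.012 m).
It fails at once if a thing beside the station is moved by more than 20 mm (distance of any of tipbox, bottle, padtray from where it was at the start of the episode above 0.02 m).
It also fails if it takes over 64 s, if anything falls off the work surface, if the arm or the gripper's body presses on something with over 40 N, if the wrist force passes 120 N, or if a joint passes its speed limit or range.

## Working session

There is one attempt and no reset: what is moved stays moved. The work goes in short steps, Python scripts to look and compute and a tool call to move; the robot and the scene stay as the last step left them, time stands still between calls to the robot, and variables do not carry over. Pictures are saved under pics/ and viewed, about 8 in all and at most 12, crops included, and the job is handed in when it is done.

Besides the shell and the picture viewer there is one more tool, called after "Request:" as name(argument=value, ...) on one line, values as JSON. send_rows: Moves the arm, as the interface text tells. Its arguments: {"type":"object","properties":{"commands":{"type":"array","items":{"type":"number"}}},"required":["commands"]}

```bash
mkdir -p pics; ls
cat > h.py <<'E'
import numpy as np, cv2
from cell import status, imaging, workorder, spotter, robot
def cam(n):
    c=imaging.read_camera(n); c['f']=200/np.tan(np.radians(c['vertical_fov'])/2); c['R']=np.array(c['R']); c['t']=np.array(c['t']); return c
def ray(c,u,v,z):
    d=c['R'].T@np.array([(u-c['cx'])/c['f'],(v-c['cy'])/c['f'],1]); o=-c['R'].T@c['t']
    return o+d*(z-o[2])/d[2]
def proj(c,X):
    p=c['R']@np.array(X)+c['t']; return c['f']*p[:2]/p[2]+[c['cx'],c['cy']]
def save(c,name,crop=None,s=1):
    im=np.array(c['pixels'])[:,:,::-1]
    if crop: im=im[crop[1]:crop[3],crop[0]:crop[2]]
    cv2.imwrite('pics/'+name,cv2.resize(im,None,fx=s,fy=s))
E
python3 - <<'E'
from h import *
c=cam('top'); save(c,'top1.png',None,1.25)
print(c['f'],c['t'],c['R'],-c['R'].T@c['t'])
for th in ['dish0','nest0_mouth','station','tipbox','bottle','padtray']:
    for r in spotter.recognise('top',th):
        a=r['rect']; print(th,round(r['score'],2),np.round(a),ray(c,(a[0]+a[2])/2,(a[1]+a[3])/2,.048 if th=='dish0' else .03).round(4))
s=cam('scene'); save(s,'scene1.png',None,1.25)
print(status.read_state())
E
```

```text
pics
419.5121335496246 [0.01166402 0.54077926 1.19678517] [[ 0.02085518 -0.99976813 -0.00536079]
 [-0.99212636 -0.02003287 -0.12362833]
 [ 0.12349228  0.00789687 -0.99231411]] [0.38848438 0.01304382 1.25450498]
dish0 0.91 [298. 248. 317. 267.] [0.369  0.0345 0.048 ]
dish0 0.84 [321. 186. 341. 199.] [ 0.5563 -0.0302  0.048 ]
dish0 0.75 [290. 191. 308. 211.] [0.5305 0.0626 0.048 ]
dish0 0.75 [329. 237. 349. 260.] [ 0.3976 -0.0547  0.048 ]
dish0 0.65 [361. 189. 383. 209.] [ 0.5402 -0.149   0.048 ]
dish0 0.61 [262. 247. 279. 264.] [0.3724 0.1397 0.048 ]
nest0_mouth 0.57 [328. 143. 363. 172.] [ 0.6673 -0.0722  0.03  ]
station 0.91 [269. 170. 398. 226.] [ 0.5444 -0.0368  0.03  ]
tipbox 0.81 [150. 187. 201. 224.] [0.512  0.4259 0.03  ]
tipbox 0.72 [318. 185. 340. 203.] [ 0.5563 -0.0236  0.03  ]
bottle 0.79 [453. 168. 473. 186.] [ 0.6135 -0.4185  0.03  ]
padtray 0.91 [439. 205. 476. 251.] [ 0.4639 -0.401   0.03  ]
{'clock': 0.4, 'qpos': array([ 1.21349488e+00,  3.06937792e-01,  1.50659207e+00, -3.98875201e-05,
        1.32837135e+00, -7.34805761e-02]), 'qvel': array([ 1.05256192e-03, -3.70662898e-03, -1.62762734e-03,  3.85189278e-04,
        6.61045356e-04,  5.98846889e-05]), 'joint_efforts': array([ 4.69935167e-04, -4.56959367e+01, -2.51919758e+01,  8.59651277e-05,
        5.13283914e-03, -6.81479065e-06]), 'ee_pos': array([0.16101494, 0.55192501, 0.30375326]), 'tool_rot': array([ 2.51313100e+00,  1.88481453e+00, -3.75218473e-04]), 'force': array([0.32727907, 0.63759373, 0.96205582]), 'ft_torque': array([ 0.00838386,  0.01482999, -0.00165435]), 'width': 0.08573421983596845}
```

View pics/top1.png

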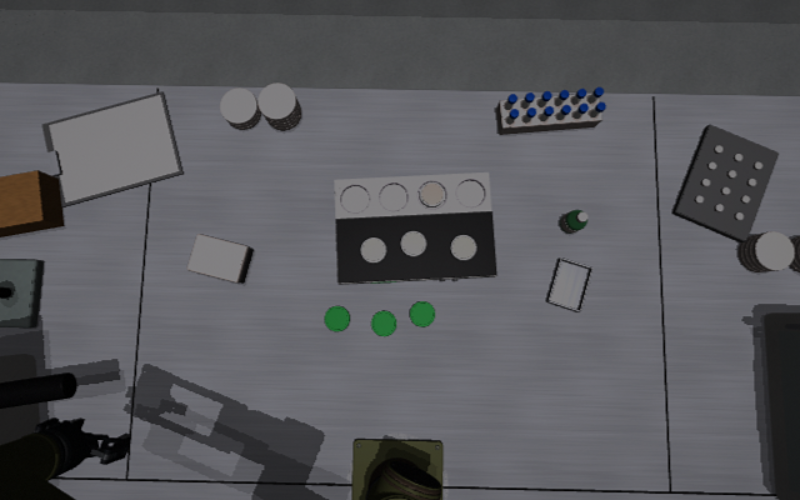

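View pics/scene1.png

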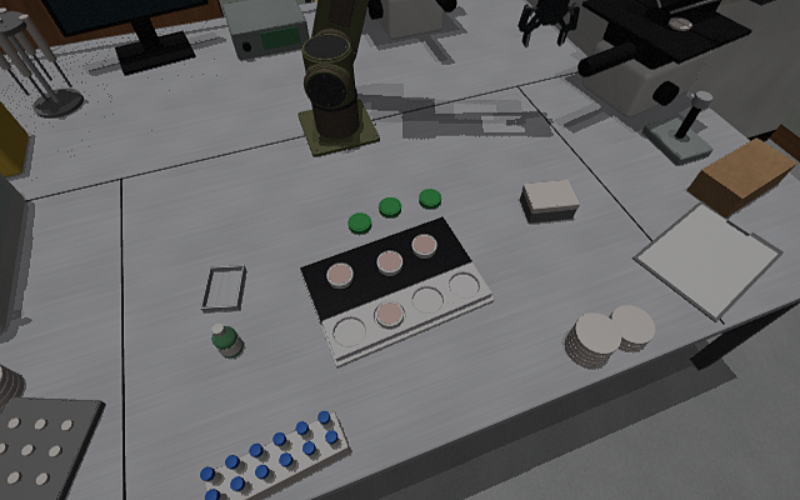

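The top view (800 px scale) shows three pinkish dishes on the black deck at (373,250), (413,243) and (463,247). The wells are at (355,198), (393,197) and (470,193), all empty, and (432,194), which is occupied. The scene view agrees.

What could be mistaken for a dish: the green lids at (337,319), (384,323) and (422,314), and the paper discs at (240,107), (278,103) and (774,251). I choose the three whitish ones on the deck.

Next I'll fit the station's pose and crop in on it.

Run:
```python
from h import *
c=cam('top'); im=np.array(c['pixels']); save(c,'crop1.png',(255,130,410,235),5)
g=im.max(2).astype(int)
m=np.zeros(g.shape,np.uint8); m[165:230,262:402]=(g[165:230,262:402]<45)
n,l,st,ce=cv2.connectedComponentsWithStats(m); k=1+np.argmax(st[1:,4]); print(st[k])
cnt=cv2.findContours((l==k).astype(np.uint8),cv2.RETR_EXTERNAL,cv2.CHAIN_APPROX_NONE)[0][0]
P=np.array([ray(c,p[0][0],p[0][1],.03)[:2] for p in cnt],np.float32)
r=cv2.minAreaRect(P); print(r, cv2.boxPoints(r).round(4))
for u0,v0 in [(373,250),(413,243),(463,247),(432,194)]:
    u,v=int(u0/1.25),int(v0/1.25); w=im[v-14:v+15,u-14:u+15].astype(int)
    mk=(g[v-14:v+15,u-14:u+15]>75).astype(np.uint8)
    ys,xs=np.nonzero(mk); print('dish',ray(c,xs.mean()+u-14,ys.mean()+v-14,.048).round(4),len(xs),im[v,u])
```

```text
[ 269  170  128   57 5336]
((0.5428655743598938, -0.03388521075248718), (0.15714837610721588, 0.36980316042900085), 3.9614574909210205) [[ 0.4517  0.1451]
 [ 0.4773 -0.2238]
 [ 0.634  -0.2129]
 [ 0.6085  0.156 ]]
dish [0.5349 0.0643 0.048 ] 328 [130 128 128]
dish [ 0.5519 -0.028   0.048 ] 328 [130 129 126]
dish [ 0.5451 -0.1441  0.048 ] 329 [129 128 125]
dish [ 0.6699 -0.0689  0.048 ] 822 [130 121 117]
```

View pics/crop1.png

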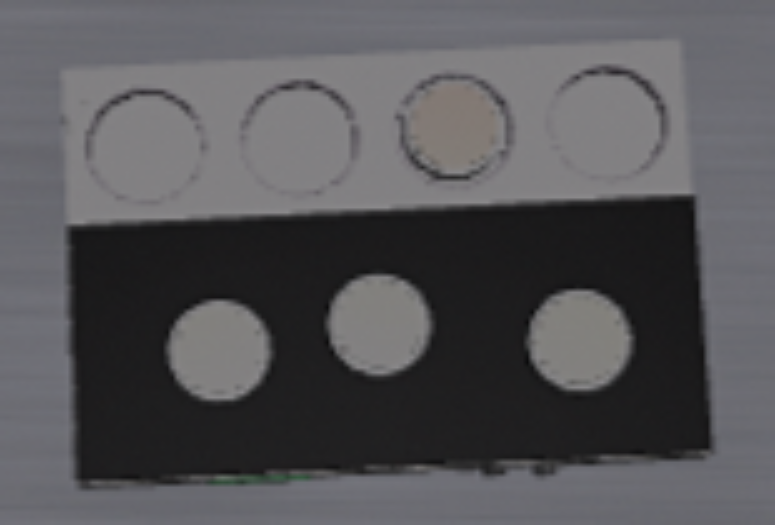

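In the crop the dishes are at (220,350), (380,325) and (580,341), with the empty wells at (147,146), (300,138) and (608,124). The seated dish at (456,127) is the third well from the left. Station yaw is about 0.069 rad. Now I'll move the wrist camera overhead.

Request:
send_rows(commands=[16,-30,3,0,0,0.0177,40,16,-30,3,0,0,0.0177,40,16,-30,3,0,0,0.0177,40,16,-30,3,0,0,0.0177,40,16,-30,3,0,0,0.0177,40,16,-30,3,0,0,0.0177,40,16,-30,3,0,0,0.0177,40,16,-30,3,0,0,0.0177,40,16,-30,3,0,0,0.0177,40,16,-30,3,0,0,0.0177,40])

```text
clock: 1.45
ee_pos: [0.3214, 0.2508, 0.3343]
tool_rot: [2.336, 2.101, 0.001]
force: [1.0, -0.2, -0.5]
width: 0.0402
```

Request:
send_rows(commands=[16,-30,3,0,0,0.0177,40,16,-30,3,0,0,0.0177,40,16,-30,3,0,0,0.0177,40,16,-30,3,0,0,0.0177,40,16,-30,3,0,0,0.0177,40,16,-30,3,0,0,0.0177,40,16,-30,3,0,0,0.0177,40,16,-30,3,0,0,0.0177,40,16,-30,3,0,0,0.0177,40,0,0,0,0,0,0.0177,40])

```text
clock: 2.45
ee_pos: [0.4674, -0.0213, 0.3614]
tool_rot: [2.143, 2.292, 0.001]
force: [0.2, 0.1, -0.5]
width: 0.0401
```

Run:
```python
from h import *
from scipy.spatial.transform import Rotation as Ro
s=status.read_state(); print(s['clock'],s['ee_pos'],s['tool_rot'],s['force'],s['width']); print(Ro.from_rotvec(s['tool_rot']).as_matrix().round(3))
c=cam('wrist'); save(c,'w1.png',None,1.25); np.save('w1.npy',{k:np.array(v) for k,v in c.items()},allow_pickle=True)
print(c['f'],-c['R'].T@c['t'],c['R'].round(3))
for th in ['dish0','nest0_mouth']:
    for r in spotter.recognise('wrist',th):
        a=r['rect']; print(th,round(r['score'],2),np.round(a),ray(c,(a[0]+a[2])/2,(a[1]+a[3])/2,.048 if th=='dish0' else .03).round(4))
```

```text
2.45 [ 0.46743548 -0.02126301  0.36144152] [2.14330608e+00 2.29213323e+00 6.10643473e-04] [ 0.18994817  0.10595682 -0.48049678] 0.04006351853725009
[[-0.067  0.998  0.003]
 [ 0.998  0.067 -0.002]
 [-0.002  0.003 -1.   ]]
358.1156559990857 [ 0.39705231 -0.02630443  0.43259987] [[-0.067  0.998 -0.002]
 [ 0.959  0.065  0.277]
 [ 0.276  0.016 -0.961]]
dish0 0.94 [262. 292. 297. 338.] [ 0.666  -0.0592  0.048 ]
dish0 0.77 [358.  36. 412.  97.] [0.369  0.0364 0.048 ]
dish0 0.69 [285. 202. 336. 257.] [ 0.5502 -0.0281  0.048 ]
dish0 0.66 [185. 194. 240. 243.] [ 0.5454 -0.1405  0.048 ]
dish0 0.65 [451.  53. 511. 109.] [0.3762 0.1364 0.048 ]
dish0 0.59 [369. 194. 419. 246.] [0.5323 0.0661 0.048 ]
dish0 0.55 [272.  56. 325. 112.] [ 0.3919 -0.0499  0.048 ]
nest0_mouth 0.93 [259. 279. 310. 338.] [ 0.6695 -0.0553  0.03  ]
```

View pics/w1.png

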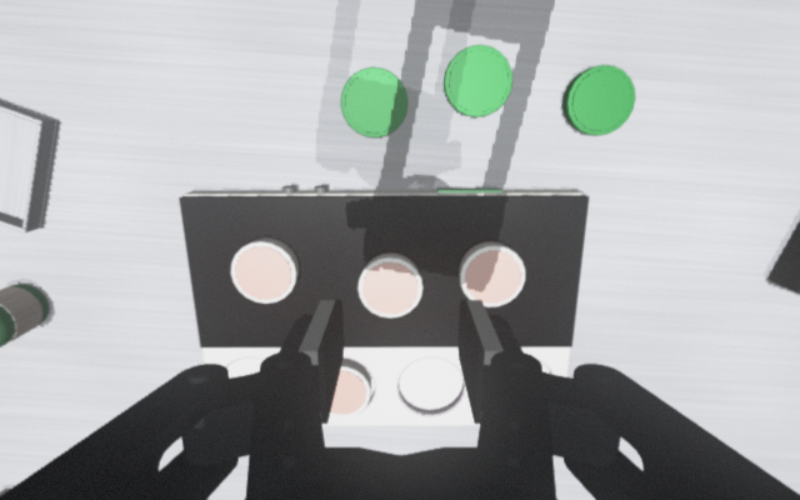

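The wrist view shows the three pink-topped dishes on the deck at (264,271), (390,286) and (493,274), and the deck corners at (181,197), (587,196), (571,346) and (205,346). I'll fit the deck rectangle from this picture and the top view, and work out the push lines.

```bash
cat > fit.py <<'E'
from h import *
from scipy.optimize import least_squares
def cross(g,a,b,dark_to_light=True):
    # subpixel crossing of mid level along the segment a->b
    n=60; t=np.linspace(0,1,n); p=np.outer(1-t,a)+np.outer(t,b)
    v=cv2.remap(g,p[:,0].astype(np.float32).reshape(1,-1),p[:,1].astype(np.float32).reshape(1,-1),cv2.INTER_LINEAR)[0]
    k=np.argmax(np.abs(np.gradient(cv2.GaussianBlur(v.reshape(1,-1),(9,1),0)[0])))
    return p[k]
def station(c,x0,skip=lambda p:False):
    g=np.array(c['pixels']).max(2).astype(np.float32)
    def W(q,x): return np.array([q[0]+np.cos(q[2])*x[0]-np.sin(q[2])*x[1],q[1]+np.sin(q[2])*x[0]+np.cos(q[2])*x[1],.03])
    q=np.array(x0)
    for it in range(3):
        obs=[]
        S=[((29,y),(12,0)) for y in range(-175,176,10)]+[((x,s*188),(0,12)) for x in range(-115,25,7) for s in(-1,1)]
        for s,d in S:
            s,d=np.array(s)/1e3,np.array(d)/1e3
            p=cross(g,proj(c,W(q,s-d)),proj(c,W(q,s+d)))
            if skip(p): continue
            obs.append((ray(c,p[0],p[1],.03)[:2],s,0 if d[0] else 1))
        def res(q):
            R=np.array([[np.cos(q[2]),np.sin(q[2])],[-np.sin(q[2]),np.cos(q[2])]])
            return [1e3*((R@(o-q[:2]))[k]-s[k]) for o,s,k in obs]
        r=least_squares(res,q,loss='soft_l1'); q=r.x
    return q,np.median(np.abs(res(q)))
def disc(c,x0,z=.048):
    g=np.array(c['pixels']).max(2).astype(np.float32); q=np.array(x0[:2])
    for it in range(3):
        P=[]
        for a in np.linspace(0,2*np.pi,48,endpoint=False):
            e=np.array([np.cos(a),np.sin(a)])
            X=lambda r:np.r_[q+r*e,z]
            p=cross(g,proj(c,X(.022)),proj(c,X(.040)));P.append(ray(c,p[0],p[1],z)[:2])
        P=np.array(P)
        q=least_squares(lambda v:1e3*(np.hypot(*(P-v[:2]).T)-.030),q,loss='soft_l1').x
    return q
E
python3 - <<'E'
from fit import *
w=np.load('w1.npy',allow_pickle=True).item(); t=cam('top')
x0=(.5435,-.033,.069); 
x0=(.592,-.030,.069)
D=[(.534,.065),(.551,-.028),(.545,-.142)]
for n,c,sk in(('w',w,lambda p:p[1]>268 and (p[0]<165 and 0 or 195<p[0]<275 or 360<p[0]<450)),('t',t,lambda p:False)):
    q,e=station(c,x0,sk); print(n,q.round(4),e)
    for y in(138,46,-46,-138): print('  well',np.round([q[0]+.075*np.cos(q[2])-y/1e3*np.sin(q[2]),q[1]+.075*np.sin(q[2])+y/1e3*np.cos(q[2])],4))
    for d in D: print('  dish',disc(c,d).round(4))
print('seated',disc(t,(.670,-.069),.038))
E
```

```text
w [ 0.593  -0.0291  0.0706] 1.7971776062592482
  well [0.6581 0.1138]
  well [0.6645 0.022 ]
  well [ 0.671  -0.0697]
  well [ 0.6775 -0.1615]
  dish [0.534  0.0662]
  dish [ 0.5515 -0.0266]
  dish [ 0.5446 -0.1429]
t [ 0.5947 -0.0304  0.0676] 1.8773747759788517
  well [0.6602 0.1124]
  well [0.6664 0.0206]
  well [ 0.6726 -0.0712]
  well [ 0.6788 -0.163 ]
  dish [0.535  0.0645]
  dish [ 0.5595 -0.0335]
  dish [ 0.5446 -0.1366]
seated [ 0.67262639 -0.06890666]
```

Both cameras agree to about 2 mm, so I'll push with the fingers held 40 mm apart as a two-point cradle, turned to each push direction:

| Dish | Position | Target well | Heading |
|---|---|---|---|
| Right | (.545,-.1425) | (.678,-.162) | -0.146 |
| Middle | (.551,-.0275) | (.6655,.0213) | 0.403 |
| Left | (.5345,.0655) | (.659,.113) | 0.364 |

First I'll go behind the right dish.

Request:
send_rows(commands=[5.6,-22.8,-20,0,0,-0.0426,40,5.6,-22.8,-20,0,0,-0.0426,40,5.6,-22.8,-20,0,0,-0.0426,40,5.6,-22.8,-20,0,0,-0.0426,40,5.6,-22.8,-20,0,0,-0.0426,40,0,0,-35,0,0,0,40,0,0,-35,0,0,0,40,0,0,-35,0,0,0,40,0,0,-30,0,0,0,40,0,0,0,0,0,0,40])

```text
clock: 3.65
ee_pos: [0.49, -0.1297, 0.1227]
tool_rot: [-2.367, -2.054, 0.007]
force: [-0.5, 0.1, 0.3]
width: 0.04
```

Request:
send_rows(commands=[0,0,-5,0,0,0,40,0,0,-5,0,0,0,40,0,0,-4,0,0,0,40,0,0,-1,0,0,0,40,0,0,0,0,0,0,40,0,0,0,0,0,0,40,0,0,0,0,0,0,40,0,0,0,0,0,0,40,0,0,0,0,0,0,40,0,0,0,0,0,0,40])

```text
clock: 4.65
ee_pos: [0.493, -0.132, 0.1109]
tool_rot: [2.374, 2.057, 0.0]
force: [0.6, -0.8, 0.1]
width: 0.0399
```

Run:
```python
from fit import *
s=status.read_state(); print(s['clock'],s['ee_pos'],s['tool_rot'],s['force'],s['width'])
c=cam('wrist'); save(c,'w2.png',None,1)
```

```text
4.65 [ 0.49304808 -0.13203557  0.11091293] [2.37426426e+00 2.05723046e+00 1.91726397e-05] [ 0.62462162 -0.75206969  0.14760156] 0.03991682275252715
```

View pics/w2.png

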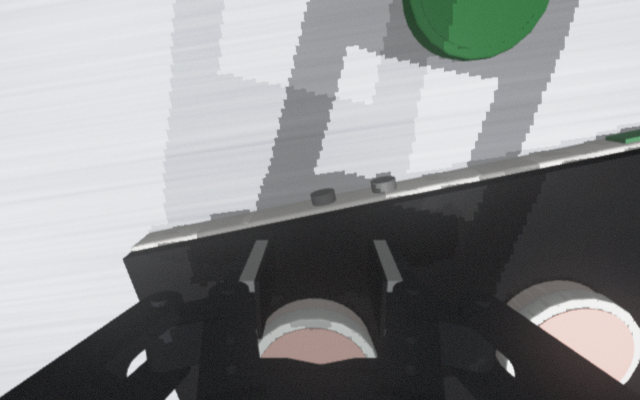

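The wrist view shows the right dish centred between the finger tips (about (318,330)), with the fingers over the deck. I'll lower to tip height while checking the force.

Request:
send_rows(commands=[0,0,-1,0,0,0,40,0,0,-1,0,0,0,40,0,0,-1,0,0,0,40,0,0,-1,0,0,0,40,0,0,-1,0,0,0,40,0,0,-1,0,0,0,40,0,0,-0.5,0,0,0,40,0,0,0,0,0,0,40,0,0,0,0,0,0,40,0,0,0,0,0,0,40])

```text
clock: 5.7
ee_pos: [0.4931, -0.132, 0.1045]
tool_rot: [2.374, 2.057, 0.0]
force: [-0.6, 0.2, 0.4]
width: 0.0396
```

Request:
send_rows(commands=[0,0,-1,0,0,0,40,0,0,-1,0,0,0,40,0,0,0,0,0,0,40,0,0,0,0,0,0,40,0,0,0,0,0,0,40,0,0,0,0,0,0,40,0,0,0,0,0,0,40,0,0,0,0,0,0,40,0,0,0,0,0,0,40,0,0,0,0,0,0,40])

```text
clock: 6.7
ee_pos: [0.493, -0.132, 0.1024]
tool_rot: [2.374, 2.057, 0.0]
force: [0.2, -0.4, 0.0]
width: 0.0399
```

Request:
send_rows(commands=[5,-0.8,0,0,0,0,40,6,-1,0,0,0,0,40,8,-1.3,0,0,0,0,40,8,-1.3,0,0,0,0,40,8,-1.3,0,0,0,0,40,8,-1.3,0,0,0,0,40,8,-1.3,0,0,0,0,40,8,-1.3,0,0,0,0,40,8,-1.3,0,0,0,0,40,8,-1.3,0,0,0,0,40])

```text
clock: 7.7
ee_pos: [0.5687, -0.1443, 0.1024]
tool_rot: [-2.374, -2.057, 0.0]
force: [0.2, 0.7, 0.6]
width: 0.0397
```

Request:
send_rows(commands=[8,-1.3,0,0,0,0,40,8,-1.3,0,0,0,0,40,8,-1.3,0,0,0,0,40,6,-1,0,0,0,0,40,6,-1,0,0,0,0,40,5,-0.8,0,0,0,0,40,4,-0.7,0,0,0,0,40,4,-0.7,0,0,0,0,40,3,-0.5,0,0,0,0,40,3,-0.5,0,0,0,0,40])

```text
clock: 8.7
ee_pos: [0.6231, -0.1533, 0.1024]
tool_rot: [-2.374, -2.057, 0.0]
force: [-0.1, 0.1, 1.0]
width: 0.04
```

Run:
```python
from fit import *
s=status.read_state(); print(s['clock'],s['ee_pos'],s['force'])
c=cam('wrist'); save(c,'w3.png',None,1)
```

```text
8.7 [ 0.62314137 -0.15331872  0.10237593] [-0.09060364  0.06893875  0.96551258]
```

View pics/w3.png

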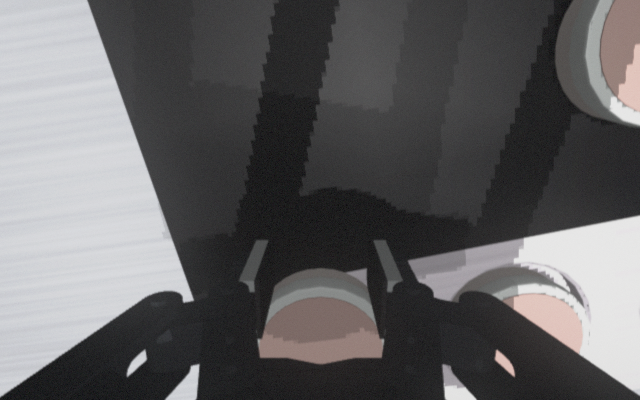

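The dish sits squarely in the cradle at about (320,300), and the seated dish to its right at (540,330) is untouched. Now the last stretch into the well.

Request:
send_rows(commands=[2.5,-0.4,0,0,0,0,40,2.5,-0.4,0,0,0,0,40,2.5,-0.4,0,0,0,0,40,2.5,-0.4,0,0,0,0,40,2.5,-0.4,0,0,0,0,40,2.5,-0.4,0,0,0,0,40,2,-0.4,0,0,0,0,40,2,-0.3,0,0,0,0,40,0,0,0,0,0,0,40,0,0,0,0,0,0,40])

```text
clock: 9.75
ee_pos: [0.6421, -0.1564, 0.1023]
tool_rot: [-2.374, -2.057, 0.0]
force: [0.1, -0.0, 0.4]
width: 0.0399
```

Run:
```python
from fit import *
s=status.read_state(); print(s['clock'],s['ee_pos'],s['force'])
c=cam('wrist'); save(c,'w4.png',None,1)
```

```text
9.75 [ 0.64206589 -0.15640259  0.10234809] [ 0.14514559 -0.00762413  0.40628022]
```

View pics/w4.png

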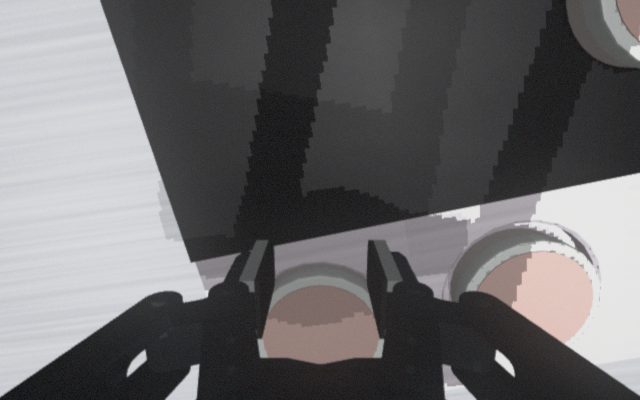

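Request:
send_rows(commands=[1,-0.2,0,0,0,0,40,1,-0.2,0,0,0,0,40,1,-0.2,0,0,0,0,40,1,-0.1,0,0,0,0,40,0.5,0,0,0,0,0,40,0,0,0,0,0,0,40,0,0,0,0,0,0,40,0,0,0,0,0,0,40,0,0,0,0,0,0,40,0,0,0,0,0,0,40])

```text
clock: 10.8
ee_pos: [0.6465, -0.1571, 0.1024]
tool_rot: [-2.374, -2.057, 0.0]
force: [0.2, 0.4, 0.2]
width: 0.04
```

Run:
```python
from fit import *
s=status.read_state(); print(s['clock'],s['ee_pos'],s['force'])
c=cam('wrist'); a=np.array(c['pixels'])[200:400,180:640,::-1]; t=cam('scene')
b=np.array(t['pixels'])[170:310,220:420,::-1]
a=cv2.resize(a,(640,278)); b=cv2.resize(b,None,fx=2,fy=2); b=cv2.copyMakeBorder(b,0,0,0,640-b.shape[1],cv2.BORDER_CONSTANT)
cv2.imwrite('pics/w5.png',np.vstack([a,b]))
```

```text
10.8 [ 0.64650742 -0.15707762  0.10240979] [0.16298515 0.39713412 0.21893072]
```

View pics/w5.png

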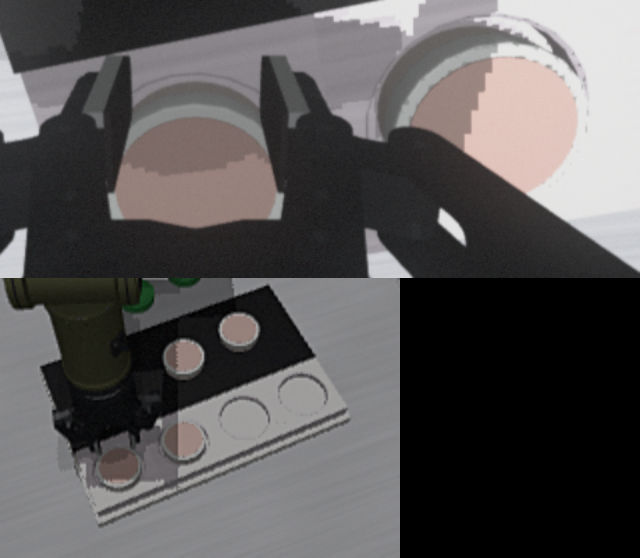

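The well's rim arc now shows around the right dish, and in the scene view it lies as low as its neighbour, so it has dropped in. On to the middle dish.

Request:
send_rows(commands=[-15,2,0,0,0,0,40,-15,2,10,0,0,0,40,-15,10,20,0,0,0.068,40,-15,15,15,0,0,0.068,40,-13.5,13.5,0,0,0,0.068,40,-13.5,13.5,0,0,0,0.068,40,-13.5,13.5,0,0,0,0.068,40,-13.5,13.5,0,0,0,0.068,40,-13.5,13.5,0,0,0,0.068,40,-13.5,13.5,0,0,0,0.068,40])

```text
clock: 11.9
ee_pos: [0.5044, -0.0466, 0.1482]
tool_rot: [1.73, 2.621, 0.0]
force: [0.3, -0.2, 0.1]
width: 0.0399
```

Run:
```python
from fit import *
s=status.read_state(); print(s['clock'],s['ee_pos'],s['tool_rot'],s['force'])
c=cam('top'); im=np.array(c['pixels'])
print('top d2',disc(c,(.551,-.0275)),'d1',disc(c,(.5345,.0655)),'d3',disc(c,(.678,-.162),.038),'seated',disc(c,(.671,-.070),.038))
c=cam('wrist');print('wr d2',disc(c,(.551,-.0275)))
s=status.read_state(); print(s['ee_pos'],s['tool_rot'])
```

```text
11.9 [ 0.504357   -0.04657353  0.14820427] [1.73048865e+00 2.62142023e+00 3.66532167e-04] [ 0.25383621 -0.19553112  0.11983024]
top d2 [ 0.54970685 -0.02483225] d1 [0.53510857 0.06470983] d3 [ 0.68061622 -0.16099688] seated [ 0.67341853 -0.06968957]
wr d2 [ 0.55111547 -0.02736344]
[ 0.50236613 -0.04561771  0.14784786] [-1.73042197e+00 -2.61859862e+00  1.41312460e-03]
```

The top view puts the right dish 92 mm from the seated one at the expected offset, so it is in its well. Lowering behind the middle dish and pushing.

Request:
send_rows(commands=[0,0,-12,0,0,0,40,0,0,-12,0,0,0,40,0,0,-10,0,0,0,40,0,0,-6,0,0,0,40,0,0,-4,0,0,0,40,0,0,-1.4,0,0,0,40,4,1.6,0,0,0,0,40,5,2,0,0,0,0,40,5,2,0,0,0,0,40,6,2.4,0,0,0,0,40])

```text
clock: 13.0
ee_pos: [0.5262, -0.0389, 0.1023]
tool_rot: [1.734, 2.619, 0.0]
force: [-0.2, 0.0, 0.6]
width: 0.0396
```

Request:
send_rows(commands=[7,2.9,0,0,0,0,40,8,3.3,0,0,0,0,40,8,3.3,0,0,0,0,40,8,3.3,0,0,0,0,40,8,3.3,0,0,0,0,40,8,3.3,0,0,0,0,40,8,3.3,0,0,0,0,40,8,3.3,0,0,0,0,40,7,2.9,0,0,0,0,40,7,2.9,0,0,0,0,40])

```text
clock: 14.0
ee_pos: [0.6031, -0.007, 0.1019]
tool_rot: [-1.734, -2.62, 0.0]
force: [-1.7, -1.1, 0.8]
width: 0.0399
```

Request:
send_rows(commands=[4,1.9,0,0,0,0,40,4,1.9,0,0,0,0,40,4,1.9,0,0,0,0,40,2.5,1.2,0,0,0,0,40,2.5,1.2,0,0,0,0,40,2.5,1.2,0,0,0,0,40,2.5,1.2,0,0,0,0,40,2.5,1.2,0,0,0,0,40,2.5,1.2,0,0,0,0,40,2,1,0,0,0,0,40])

```text
clock: 15.0
ee_pos: [0.632, 0.0068, 0.102]
tool_rot: [1.734, 2.619, 0.001]
force: [0.3, 0.2, -0.3]
width: 0.0401
```

Request:
send_rows(commands=[2,0.9,0,0,0,0,40,1,0.4,0,0,0,0,40,1,0.4,0,0,0,0,40,1,0.4,0,0,0,0,40,0,0,0,0,0,0,40,0,0,0,0,0,0,40,0,0,0,0,0,0,40,0,0,0,0,0,0,40,0,0,0,0,0,0,40,0,0,0,0,0,0,40])

```text
clock: 16.0
ee_pos: [0.6365, 0.0087, 0.102]
tool_rot: [1.734, 2.619, 0.0]
force: [-0.0, -0.9, 0.6]
width: 0.04
```

Run:
```python
from fit import *
s=status.read_state(); print(s['clock'],s['ee_pos'],s['force'])
c=cam('wrist'); a=np.array(c['pixels'])[200:400,:,::-1]; t=cam('scene')
b=np.array(t['pixels'])[170:310,220:420,::-1]
b=cv2.resize(b,None,fx=2,fy=2); b=cv2.copyMakeBorder(b,0,0,0,640-b.shape[1],cv2.BORDER_CONSTANT)
cv2.imwrite('pics/w6.png',np.vstack([a,b]))
```

```text
16.0 [0.63654209 0.00868961 0.1020336 ] [-0.04845811 -0.86211386  0.60067174]
```

View pics/w6.png

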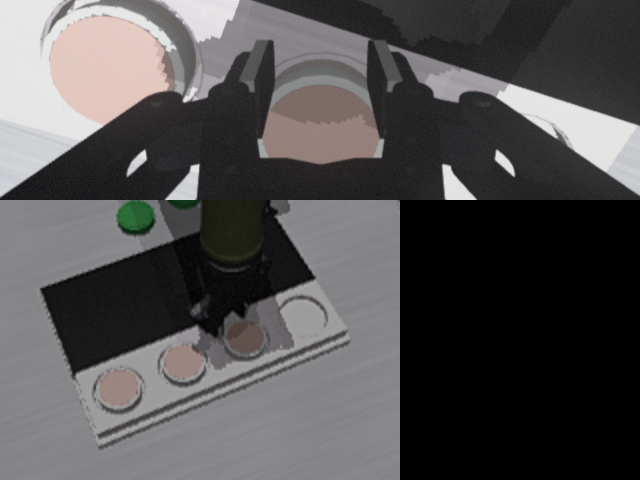

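The middle dish sits low, with the rim arc visible around it at (320,65); the scene view shows three filled wells. On to the left dish.

Request:
send_rows(commands=[-14,-6,0,0,0,0,40,-14,-6,10,0,0,0,40,-14,0,20,0,0,0,40,-14,3,15,0,0,0,40,-15.4,8,0,0,0,-0.0065,40,-15.4,8,0,0,0,-0.0065,40,-15.4,8,0,0,0,-0.0065,40,-15.4,8,0,0,0,-0.0065,40,-15.4,8,0,0,0,-0.0065,40,-15.4,8,0,0,0,-0.0065,40])

```text
clock: 17.1
ee_pos: [0.487, 0.0477, 0.1478]
tool_rot: [1.785, 2.584, 0.0]
force: [1.2, -0.1, 0.0]
width: 0.0401
```

Run:
```python
from fit import *
c=cam('top')
print('d1',disc(c,(.5345,.0655)),'d2',disc(c,(.667,.021),.038),'seated',disc(c,(.671,-.070),.038))
c=cam('wrist');print('wr d1',disc(c,(.5345,.0655)))
s=status.read_state(); print(s['clock'],s['ee_pos'],s['tool_rot'])
```

```text
d1 [0.52077182 0.06654996] d2 [0.66823959 0.02128299] seated [ 0.67335342 -0.0692112 ]
wr d1 [0.53396872 0.06533797]
17.2 [0.48490582 0.04812452 0.14740639] [-1.78253296e+00 -2.58386820e+00  2.47892435e-03]
```

Request:
send_rows(commands=[0,0,-12,0,0,0,40,0,0,-12,0,0,0,40,0,0,-10,0,0,0,40,0,0,-6,0,0,0,40,0,0,-4,0,0,0,40,0,0,-1.2,0,0,0,40,4,1.5,0,0,0,0,40,5,1.8,0,0,0,0,40,5,1.8,0,0,0,0,40,6,2.2,0,0,0,0,40])

```text
clock: 18.2
ee_pos: [0.5087, 0.0552, 0.1021]
tool_rot: [1.785, 2.585, 0.0]
force: [0.3, 0.3, 0.1]
width: 0.0398
```

Request:
send_rows(commands=[7,2.6,0,0,0,0,40,8,3,0,0,0,0,40,8,3,0,0,0,0,40,8,3,0,0,0,0,40,8,3,0,0,0,0,40,8,3,0,0,0,0,40,8,3,0,0,0,0,40,8,3,0,0,0,0,40,8,3,0,0,0,0,40,8,3,0,0,0,0,40])

```text
clock: 19.2
ee_pos: [0.5878, 0.0848, 0.1018]
tool_rot: [-1.785, -2.585, 0.0]
force: [-0.6, 0.6, 0.9]
width: 0.0401
```

Request:
send_rows(commands=[5,2,0,0,0,0,40,5,2,0,0,0,0,40,5,2,0,0,0,0,40,4,1.6,0,0,0,0,40,2.5,1,0,0,0,0,40,2.5,1,0,0,0,0,40,2.5,1,0,0,0,0,40,2.5,1,0,0,0,0,40,2.5,1,0,0,0,0,40,2.5,1,0,0,0,0,40])

```text
clock: 20.2
ee_pos: [0.6213, 0.0983, 0.1018]
tool_rot: [1.785, 2.585, 0.0]
force: [0.1, -0.0, 1.3]
width: 0.0401
```

Request:
send_rows(commands=[2,0.8,0,0,0,0,40,2,0.8,0,0,0,0,40,1.5,0.6,0,0,0,0,40,1,0.4,0,0,0,0,40,1,0.3,0,0,0,0,40,0,0,0,0,0,0,40,0,0,0,0,0,0,40,0,0,0,0,0,0,40,0,0,0,0,0,0,40,0,0,0,0,0,0,40])

```text
clock: 21.2
ee_pos: [0.6286, 0.1011, 0.1018]
tool_rot: [1.785, 2.585, 0.0]
force: [0.3, -0.2, -0.4]
width: 0.0399
```

Request:
send_rows(commands=[-14,-5,0,0,0,0,40,-14,-5,10,0,0,0,40,-14,-5,20,0,0,0,40,-14,-10,30,0,0,0,40,-20,-15,30,0,0,0,40,-25,-15,30,0,0,0,40,-25,-20,30,0,0,-0.06,40,-20,-20,30,0,0,-0.08,40,-10,-20,30,0,0,-0.08,40,0,0,0,0,0,-0.08,40])

```text
clock: 22.2
ee_pos: [0.4723, -0.0159, 0.3168]
tool_rot: [2.152, 2.278, 0.006]
force: [0.1, -0.0, -0.6]
width: 0.0399
```

Run:
```python
from fit import *
s=status.read_state(); print(s['clock'],s['ee_pos'],s['force'])
c=cam('top'); t=cam('scene')
for d in [(.660,.113),(.667,.021),(.672,-.070),(.679,-.162)]: print(disc(c,d,.038).round(4),disc(t,d,.038).round(4))
for th in['tipbox','bottle','padtray']: print(th,np.round(spotter.recognise('top',th)[0]['rect']))
b=np.array(t['pixels'])[170:310,220:420,::-1]; cv2.imwrite('pics/s7.png',cv2.resize(b,None,fx=4,fy=4))
```

```text
22.2 [ 0.47226157 -0.01589328  0.31680446] [ 0.07327249 -0.01939874 -0.58229395]
[0.6604 0.1147] [0.6599 0.1113]
[0.6679 0.0216] [0.6665 0.0202]
[ 0.673  -0.0693] [ 0.6728 -0.0717]
[ 0.6805 -0.1611] [ 0.6796 -0.1639]
tipbox [152. 188. 200. 225.]
bottle [451. 171. 471. 188.]
padtray [437. 205. 476. 251.]
```

View pics/s7.png

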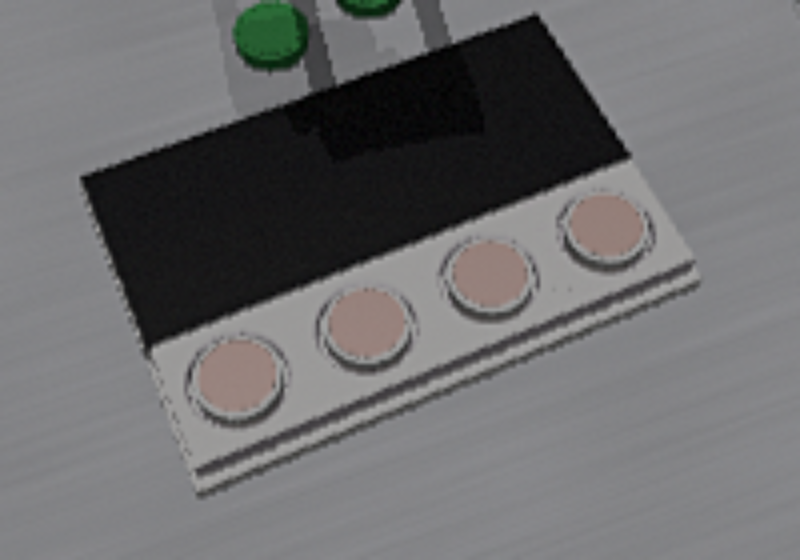

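In the scene crop all four dishes sit in their wells at (238,378), (367,326), (488,275) and (605,228), each ringed by its rim. One close wrist view will confirm that they lie flat.

Request:
send_rows(commands=[10,5,-5,0,0,0,85,10,5,-5,0,0,0,85,10,5,0,0,0,0,85,0,0,0,0,0,0,85,0,0,0,0,-0.1,0,85,0,0,0,0,-0.1,0,85,0,0,0,0,-0.1,0,85,0,0,0,0,-0.1,0,85,0,0,0,0,0,0,85,0,0,0,0,0,0,85])

```text
clock: 23.45
ee_pos: [0.5024, 0.0012, 0.3019]
tool_rot: [1.935, 2.059, 0.39]
force: [-0.5, -0.6, -0.0]
width: 0.0849
```

Run:
```python
from fit import *
s=status.read_state(); print(s['clock'],s['ee_pos'],s['force'],s['qvel'].round(3))
c=cam('wrist'); save(c,'w8.png',None,1.25)
```

```text
23.45 [0.50239211 0.00117397 0.30189192] [-0.52670295 -0.55313599 -0.03658331] [ 0.001  0.016 -0.044 -0.    -0.003  0.   ]
```

View pics/w8.png

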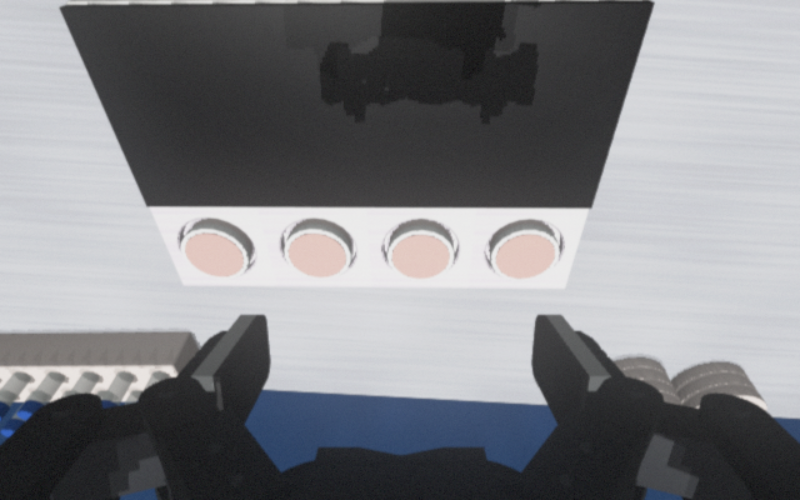

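The wrist view shows all four dishes at (216,250), (318,250), (421,250) and (525,252). They are equally low and level, each with its well's rim around it, and the deck is empty. Handing in.

```bash
python3 -c "
from cell import workorder; print(workorder.hand_in())"
```

```text
the job is handed in; nothing more can be done
None
```

The three dishes are in the three empty wells, and the job was handed in at about 23.5 s of the 64 s allowed. I pushed each along the deck with the fingers held 40 mm apart behind it, without lifting or gripping.

- **Dishes:** the top and scene cameras place all four dishes within about 3 mm of the fitted well centres, against the 6 mm allowed. The close wrist view shows them equally low and level, each inside its well's rim, with the deck empty.
- **Dish already in a well:** it reads the same position in the top view as at the start, to within 1 mm.
- **Things beside the station:** the tip box and tray were detected where they started, to within about 2 pixels. The bottle's box came out 2–3 pixels (up to about 8 mm) off. I put that down to detector scatter, since the arm never went near it.
- **Disagreements:** the two cameras differ by 1–3 mm for every dish, which is within their calibration. Two top-view fits, the middle dish in the first measurement and the left dish later on, were 8 to 14 mm off. I used the wrist view for both; in the later one the arm was partly in the way.

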